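# Slide the supply module home in the test bay

## Robot

A 6-joint arm with a two-finger parallel gripper is mounted at the origin on the work surface. World frame = base frame: x ahead of the robot, y to its left, z up, the work surface at z = 0. Lengths are in m, angles in rad, forces in N, time in s.
With the tool pointing down it reaches from about 0.375 to 0.825 m from the base axis. Payload 5.5 kg.
Tool frame: the origin (TCP) lies between the finger pads; the fingertips stand tip_extent ahead of it and the grasp point (between the pads) is the TCP (tip_extent is the distance from the TCP to the fingertips, in m); x points along the fingers, y is the direction in which the jaws open and shut, and the axes are right-handed (so a half turn about x gives the same grasp; the last joint's range is limited). The gripper opens to 85 mm and grips with 20 to 120 N. Pads are 22 mm wide; open, the fingers measure 114 mm over their backs; the gripper's body (76 mm by 85 mm) begins 54 mm behind the grasp point. The pads swing forward as they close: fully open they stand 13 mm farther back than shut.
Start: joints at [-1.262, 0.314, -0.047, 1.21, 0, 1.571], TCP at [0.182, -0.572, 0.25] pointing down, gripper open.
Joint ranges: [-2.67, 2.67], [-0.69, 1.73], [-1.03, 1.25], [-2.08, 2.16], [-1.42, 1.45], [-3.14, 3.14]. Speed limits (rad/s): [2.39, 2.39, 3.01, 3.14, 3.14, 3.14].

## Interface

Orientations are given as a unit quaternion [w, x, y, z].
In Python, from station import * gives the robot as it stands. The module is installed in compiled form; this text tells all that it offers.
- The arm moves only by the shell command python3 -m pendant 'ROWS' [FORCE]. ROWS is JSON, a list of rows, each a list of 3 entries, a list of its own where there are three numbers: the shift along the tool's x, y, z in m, then the turn, a rotation vector about the tool's x, y, z in rad, then the gripper command: -1 is shut, 1 is fully open, values between are in proportion. A call has 1 to 10 rows; each row shifts and turns the commanded pose from where the row before left it, along the tool's axes as they then stand; what a row does not reach is not made up. A row lasts 1/10 s, in which the tool goes at most 50 mm and 8.59 degrees, less where a joint would pass 70% of its speed; a pose out of reach is approached as far as the arm can. A call with a gripper value outside its range is refused whole. The fingers move at their own pace and stop on an object; FORCE is the grip in N (left out, the last holds). Time passes only in rows, so rows that do not move let the fingers close. It gives the time, the measured TCP pose, the force and the opening at its end, in the units of the state.
- read_state(): the state, without advancing time (a new reading comes with each control period).
- grab_frame(name): name is "scene" or "top" or "wrist"; returns the picture (480x640x3 uint8, red, green, blue); there is no depth.
- get_calibration(name): a dict with "vertical_fov" (degrees; the focal length in pixels is half the picture's height over the tangent of half this angle, whatever the lens; pixels are square), "cx", "cy" (the principal point, pixels), "view" (4x4, takes a point from world to camera coordinates). Camera axes: x right, y up, looking along -z (the intrinsics and any distortion apply to the point x, -y, -z); pixel columns grow to the right and rows downward; lengths in m; the calibration is good to about 2 mm. The wrist camera is an equidistant fisheye: a pixel r from the principal point sees the ray r / f radians off the axis. A picture is of the moment at which its call begins: read the wrist's pose just before it. get_calibration takes no time and is no camera call; for the wrist camera it gives the pose at the moment of the call.
- close_job(): hands the job in, once; it reports no verdict.
The state is a dict: "time_s": time; "joints": joint angles; "dq": joint speeds; "tau": joint torques, N m; "eef_pos": TCP position; "orientation": TCP orientation; "contact_force": force on the tool from outside, world axes, zero at the start; "wrist_torque": the same for the moment, N m; "width": finger opening in m.
Only numpy, scipy, OpenCV 4.12 (cv2) and the standard library are available. Lean on these libraries where they do the work, as an engineer would, in place of code of your own. Each camera call takes 0.05 s, during which the arm holds its last target.

## Task

Push the metal power-supply module squarely down the lane between the two bare rails of the test bay until its front lies flat against the end stop. The rails are contact bars: neither the module nor the robot may touch either one on the way. Only push the module, never pick it up or tip it, leave everything else on the bench where it is, and finish clear of the module.

Things in the scene. Friction and masses are not known exactly. Their poses are not given: they have to be found in the camera images.
- module: Loose power supply, a plain steel box 90 mm long (x), 76 wide (y), 64 tall, 0.45 to 0.91 kg, vent slots in its long sides, round fan grille on top. Origin: centre of the underside; +x to its front (goes in first), z up. Starts on the bay's base plate, short of the rails, up to 40 mm to either side of the lane's centre line and turned up to 0.3 rad from the lane's direction.
- module_nose (a point): Bottom centre of the module's front end: 45 mm ahead of the module's origin, at underside height.
- module_tail (a point): Centre of the module's flat rear end: 45 mm behind its origin, 32 mm above its underside; the place to push to send it down the lane.
- bay: Fixed test bay: black base plate 8 mm thick, x -140 to +170, y -140 to +140 mm. Origin under the lane's mouth, on its centre line, at bench height; +x down the lane to the stop, away from the robot; y left. Lane: floor at z = 8 mm, x 0 to 140, 96 wide between rails; flat and open at x < 0. End stop 110 wide, 34 tall, face at x = 140; brass posts 20 tall at x 147, y +-85.
- rail_left: Left bare aluminium rail of the bay, 140 mm long (x), 12 mm wide, 22 mm tall above the base plate. Origin on the base plate at its near (mouth) end, on its centre line; lies at x = 0 to 140, y = +48 to +60 mm in the bay's frame. Not to be touched.
- rail_right: Right bare rail, the same, at y = -48 to -60 mm in the bay's frame. Not to be touched.
- stop (a point): Foot of the end stop's face, on the lane's centre line at floor height (bay x = 140, y = 0, z = 8 mm). The module's nose should end here.
- flux_jar: Bystander: small capped jar, diameter 40 mm, 45 mm tall, standing on the base plate outside the left rail; loose, origin under its centre.
- heatsink: Bystander: finned aluminium heatsink 40 x 32 x 30 mm on the base plate outside the right rail; loose, origin under its centre.
- screwdriver: Bystander: screwdriver 170 mm long lying on the bench to the left.
- solder_spool: Bystander: grey spool, diameter 60 mm, 38 mm tall, on the bench to the right; origin under its centre.
- multimeter: Bystander: handheld meter 140 x 72 x 34 mm (a little over 40 mm at its dial) lying on the bench to the right; origin under its centre.
- capacitor: Bystander: black round capacitor, diameter 32 mm, 40 mm tall, standing on the bench just left of the bay's base plate; loose, origin under its centre.
- screw_tray: Bystander: white divided tray 110 x 80 x 30 mm on the bench to the left; origin under its centre.
Things that resemble listed ones, but are neither listed nor needed, are in the scene too. Leave any purple look-alike of the module alone.

How it is judged:
On the way, in this order (a step that is already met when the one before it is completed fails the run):
1. the module's front has entered the lane between the rails, standing on the floor of the bay (x of module_nose in the frame of bay between 0.02 and 0.12 m and y of module_nose in the frame of bay between -0.012 and 0.012 m and z of module_nose in the frame of bay below 0.0115 m), for 0.1 s.
2. the module is home against the end stop (x of module_nose in the frame of bay above 0.136 m and y of module_nose in the frame of bay between -0.012 and 0.012 m and z of module_nose in the frame of bay below 0.0115 m and angle between the x axis of module and the x axis of bay, either way round below 0.07 rad), for 0.2 s.
At the end, for the whole second after the job is handed in: The module stands at rest on the lane's floor, its nose within 4 mm of the end stop's face and within 12 mm of the lane's centre line, square to the lane within 0.07 rad, with the robot clear of it (all of step 2 and linear speed of module below 0.01 m/s); the robot touches nothing.
It fails at once if the module touches a rail (contact force between module and rail_left above 0.2 N or contact force between module and rail_right above 0.2 N).
It fails at once if the robot touches a rail (contact force between any of the fingers, the arm and rail_left above 0.2 N or contact force between any of the fingers, the arm and rail_right above 0.2 N).
It fails at once if the module is lifted off the bay's floor (more than 6 mm) or tipped (more than 0.15 rad) (z of module in the frame of bay above 0.014 m or angle between module's own z axis and vertical above 0.15 rad).
It fails at once if a bystander is moved more than 15 mm (distance of any of flux_jar, heatsink, screwdriver, solder_spool, multimeter, screw_tray, capacitor from where it was at the start of the episode above 0.015 m).
It also fails if it takes over 64 s, if anything falls off the work surface, if the arm or the gripper's body presses on something with over 40 N, if the wrist force passes 120 N, or if a joint passes its speed limit or range.

## Working session

There is one attempt and no reset: what is moved stays moved. The work goes in short steps, Python scripts to look and compute and a shell command to move; the robot and the scene stay as the last step left them, time stands still between calls to the robot, and variables do not carry over. Pictures are saved under pics/ and viewed, and the job is handed in when it is done.

```bash
mkdir -p pics; ls
python3 - <<'E'
from station import *
import cv2
s=read_state()
for k,v in s.items(): print(k,v)
for n in ["scene","top","wrist"]:
    c=get_calibration(n); print(n,c)
    cv2.imwrite(f"pics/{n}0.png",grab_frame(n)[:,:,::-1])
try: print(tip_extent)
except Exception as e: print(e)
import station; print([x for x in dir(station) if x[0]!='_'])
E
```

```text
pics
time_s 0.0
joints [-1.26201810e+00  3.14222318e-01 -4.80708903e-02  1.21023319e+00
  2.54876544e-05  1.57083759e+00]
dq [-6.91619568e-04  2.46857254e-04  1.59404271e-04  6.48682909e-05
  4.06674138e-04  1.44179344e-04]
tau [-6.41924944e-04 -5.39596152e+01  3.39744222e+01  1.92860171e-02
  9.55607425e-05 -1.12268722e-05]
eef_pos [ 0.18217511 -0.5710899   0.24944037]
orientation [-0.10811617 -0.69861302 -0.10932773  0.69878336]
contact_force [ 0.32879155 -0.41155965 -0.65451445]
wrist_torque [ 0.01219192 -0.04025431  0.00391935]
width 0.08542383518999504
scene {'vertical_fov': 56.869947348343246, 'cx': 324.6294642309994, 'cy': 239.51887547633945, 'view': array([[ 0.72864076,  0.68487049,  0.00592075, -0.38892283],
       [-0.48335351,  0.50808172,  0.71289715,  0.23346982],
       [ 0.48523399, -0.52230774,  0.70124361, -1.36955209],
       [ 0.        ,  0.        ,  0.        ,  1.        ]])}
top {'vertical_fov': 57.24048454173658, 'cx': 316.89589782820593, 'cy': 238.40160772338743, 'view': array([[-0.01194796, -0.9998503 ,  0.01251512,  0.01752717],
       [ 0.9905781 , -0.01012767,  0.13657399, -0.54487845],
       [-0.13642679,  0.01402899,  0.99055082, -0.94702061],
       [ 0.        ,  0.        ,  0.        ,  1.        ]])}
wrist {'vertical_fov': 65.70646984690485, 'cx': 322.0543086527723, 'cy': 232.74500502294606, 'view': array([[ 0.30259383, -0.9531181 , -0.00169053, -0.59951543],
       [ 0.91457265,  0.29085491, -0.28099874,  0.03498067],
       [ 0.26831669,  0.08348237,  0.95970665, -0.37900083],
       [ 0.        ,  0.        ,  0.        ,  1.        ]])}
0.019
['MotionError', 'close_job', 'get_calibration', 'grab_frame', 'read_state', 'tip_extent']
```

View pics/top0.png

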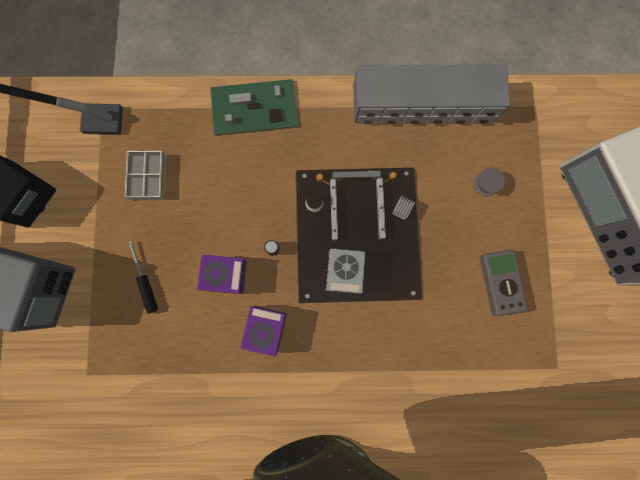

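View pics/scene0.png

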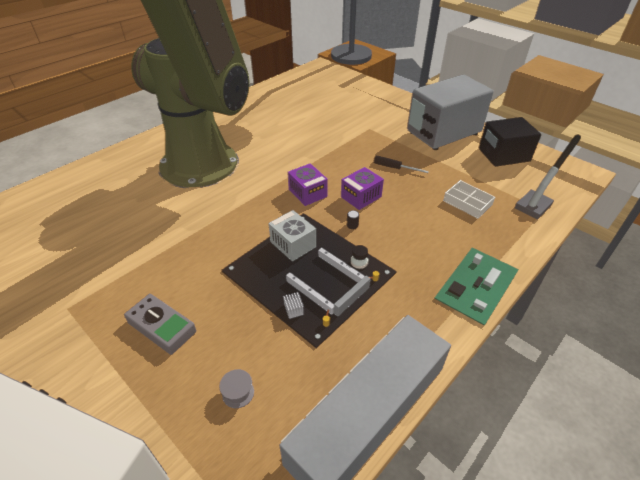

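The steel module is at about (346,271) in the top view, on the black plate at the lane's mouth. The purple look-alikes are at (222,274) and (264,331). I'll enlarge the bay to confirm.

Run:
```python
import cv2
a=cv2.imread("pics/top0.png")[160:310,285:435]
cv2.imwrite("pics/top0c.png",cv2.resize(a,(600,600),interpolation=cv2.INTER_CUBIC))
a=cv2.imread("pics/scene0.png")[200:350,215:405]
cv2.imwrite("pics/scene0c.png",cv2.resize(a,(760,600),interpolation=cv2.INTER_CUBIC))
```

```text
(no output)
```

View pics/top0c.png

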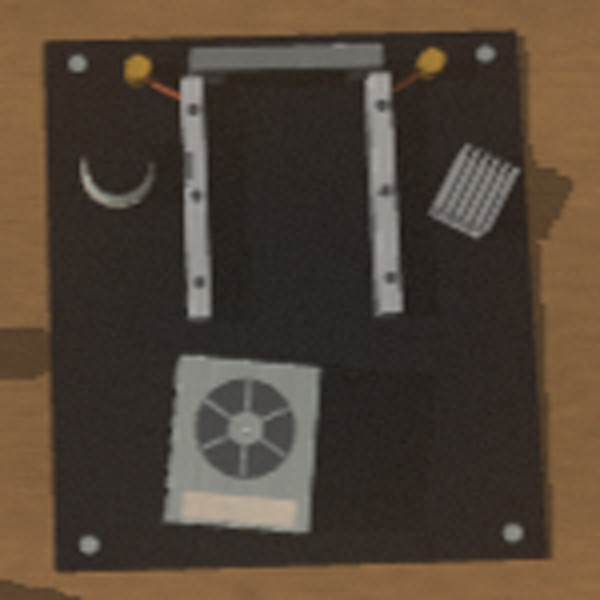

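View pics/scene0c.png

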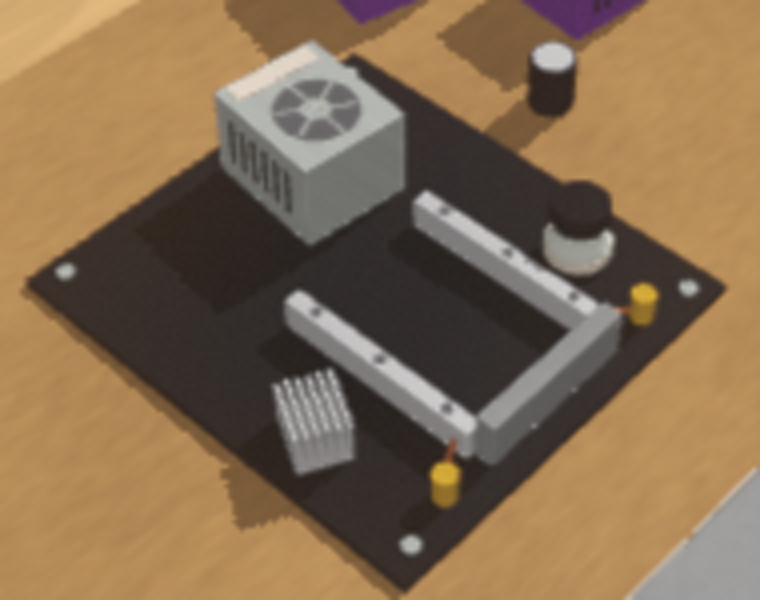

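View pics/wrist0.png

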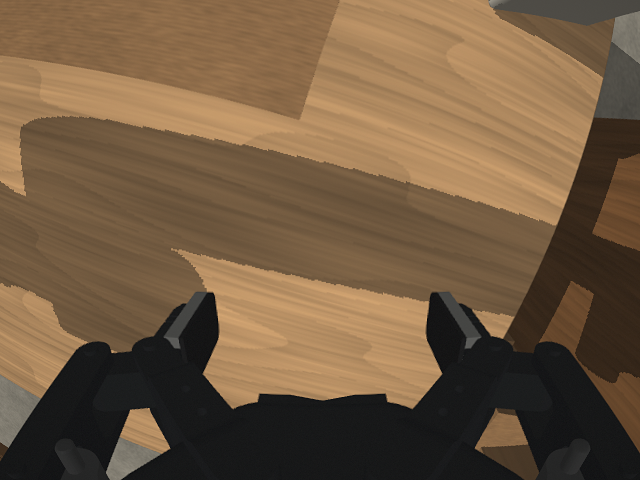

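```bash
cat > h.py <<'E'
import numpy as np, cv2
from scipy.optimize import least_squares
def proj(c,P):
    P=np.atleast_2d(P); V=np.array(c['view']); q=P@V[:3,:3].T+V[:3,3]
    f=240/np.tan(np.radians(c['vertical_fov'])/2)
    return np.c_[c['cx']+f*q[:,0]/-q[:,2], c['cy']-f*q[:,1]/-q[:,2]]
def T(p,P):
    P=np.array(P,float); c,s=np.cos(p[2]),np.sin(p[2])
    return np.c_[p[0]+c*P[:,0]-s*P[:,1], p[1]+s*P[:,0]+c*P[:,1], P[:,2]]
def fit(obs,p0):
    # obs: list of (calib, pts m, px)
    r=lambda p: np.concatenate([(proj(c,T(p,P))-u).ravel() for c,P,u in obs])
    s=least_squares(r,p0,loss='soft_l1'); return s.x, r(s.x)
def rel(bay,m):
    d=np.array(m[:2])-bay[:2]; c,s=np.cos(bay[2]),np.sin(bay[2])
    return np.array([c*d[0]+s*d[1],-s*d[0]+c*d[1],m[2]-bay[2]])
E
python3 - <<'E'
from h import *; from station import *
ct,cs=get_calibration("top"),get_calibration("scene")
U=lambda a,o:(np.array(a)+.5)/4-.5+np.array(o)
to,so=(285,160),(215,200)
mm=lambda a:np.array(a)/1e3
for c in (ct,cs): print(-c['view'][:3,:3].T@c['view'][:3,3])
bt=(ct,mm([[170,140,8],[170,-140,8],[0,60,30],[0,48,30],[140,60,30],[140,48,30],[0,-48,30],[0,-60,30],[140,-48,30],[140,-60,30]]),
 U([[45,43],[515,31],[189,319],[211,319],[181,77],[203,77],[376,313],[403,313],[365,73],[390,73]],to))
bs=(cs,mm([[-140,-140,8],[170,140,8],[170,-140,8],[-140,140,8]]),U([[28,283],[725,288],[405,573],[355,55]],so))
mt=(ct,mm([[45,38,72],[45,-38,72],[-45,-38,72],[-45,38,72]]),U([[179,355],[321,368],[309,532],[164,522]],to))
ms=(cs,mm([[-45,-38,72],[-45,38,72],[45,38,72],[45,-38,72],[45,-38,8],[45,38,8],[-45,-38,8]]),U([[216,95],[313,40],[405,115],[308,165],[310,245],[405,187],[220,162]],so))
for bo,mo,n in (([bt],[mt],'top'),([bs],[ms],'scene'),([bt,bs],[mt,ms],'both')):
    b,r=fit(bo,[.5,0,0]); print(n,b,r.round(1))
    m,r=fit(mo,[.4,0,0]); print('mod',m,r.round(1)); print('rel',rel(b,m))
E
```

```text
[0.4107551  0.02529194 1.0122689 ]
[ 1.06078671 -0.56758763  0.7962524 ]
top [ 0.54441378 -0.08239685  0.01641497] [-0.7 -0.4  0.2 -0.2  0.   0.  -0.2 -0.1  0.   0.2 -0.3  0.1  1.   0.3
 -0.4  0.1  0.9  0.  -0.2 -0.1]
mod [ 0.47021279 -0.04826121 -0.09776618] [ 0.1 -0.2 -0.2 -0.4 -0.2  0.6  0.4  0. ]
rel [-0.07363068  0.03534899 -0.11418114]
scene [ 0.54432746 -0.08245299  0.01416139] [-1.1 -0.8  1.1 -0.6  0.1  4.2 -0.1 -0.8]
mod [ 0.46836347 -0.04604761 -0.10071599] [-0.5 -1.  -0.  -0.6  0.2 -0.7 -0.7  1.4  0.1  0.1  0.4  0.   0.6  1. ]
rel [-0.07544084  0.03747744 -0.11487737]
both [ 0.54438463 -0.08233893  0.01528361] [-0.7 -0.4  0.3 -0.1 -0.   0.  -0.2 -0.1  0.   0.2 -0.2  0.   1.   0.3
 -0.5  0.2  0.9  0.1 -0.1 -0.  -1.1 -0.7  1.1 -0.7  0.3  4.2 -0.1 -0.8]
mod [ 0.46970041 -0.04753008 -0.09778475] [-0.2  0.1 -0.6 -0.1 -0.6  0.8  0.   0.3 -0.6 -0.4 -0.2 -0.1  0.2 -0.2
 -0.7  2.   0.1  0.7  0.3  0.5  0.5  1.6]
rel [-0.07414352  0.03594618 -0.11306836]
```

```bash
cat >> h.py <<'E'
from scipy.spatial.transform import Rotation as Ro
def tool(s):
    w,x,y,z=s['orientation']; return Ro.from_quat([x,y,z,w])
BAY=np.array([.5444,-.0823,.0155])
def bw(x,y,z): return T(BAY,[[x,y,z]])[0]
def down(jaw_yaw):
    # tool x down, y at jaw_yaw (world), z=x cross y
    x=np.array([0,0,-1.]); y=np.array([np.cos(jaw_yaw),np.sin(jaw_yaw),0]); return Ro.from_matrix(np.c_[x,y,np.cross(x,y)])
def plan(s,pos,R):
    r=tool(s); d=r.inv().apply(np.array(pos)-s['eef_pos']); rv=(r.inv()*R).as_rotvec()
    print('shift in tool',d.round(4),'rotvec',rv.round(4))
E
python3 - <<'E'
from h import *; from station import *
s=read_state(); print(tool(s).as_matrix().round(4))
print('bay frame mod', bw(-.074,.036,0))
for jy in (0,np.pi): plan(s, bw(-.076,.115,.16), down(BAY[2]+jy))
E
```

```text
[[-4.000e-04  3.039e-01 -9.527e-01]
 [ 1.300e-03 -9.527e-01 -3.039e-01]
 [-1.000e+00 -1.300e-03 -0.000e+00]]
bay frame mod [ 0.46985091 -0.04745128  0.        ]
shift in tool [ 0.0903 -0.4877 -0.4541] rotvec [-1.2775e+00 -9.0000e-04  1.1000e-03]
shift in tool [ 0.0903 -0.4877 -0.4541] rotvec [1.8641e+00 1.2000e-03 9.0000e-04]
```

```bash
python3 -m pendant '[[[0,0,0],[-0.142,0,0],0.3],[[0,0,0],[-0.142,0,0],0.3],[[0,0,0],[-0.142,0,0],0.3],[[0,0,0],[-0.142,0,0],0.3],[[0,0,0],[-0.142,0,0],0.3],[[0,0,0],[-0.142,0,0],0.3],[[0,0,0],[-0.142,0,0],0.3],[[0,0,0],[-0.142,0,0],0.3],[[0,0,0],[-0.142,0,0],0.3]]'
python3 - <<'E'
from h import *; from station import *
s=read_state(); print(s['joints'].round(3),s['width']); plan(s, bw(-.076,.110,.16), down(BAY[2]))
E
```

```text
time_s: 1.05
eef_pos: [0.1823, -0.5714, 0.2499]
orientation: [0.505, 0.495, 0.506, -0.494]
contact_force: [-0.5, -0.5, 0.7]
width: 0.0554
[-1.262  0.314 -0.048  1.21   0.     0.287] 0.05539985104957429
shift in tool [ 0.0903  0.2974 -0.5915] rotvec [ 0.0064 -0.0007  0.0002]
```

```bash
python3 -m pendant '[[[0,0.021,-0.042],[0,0,0],0.3],[[0,0.021,-0.042],[0,0,0],0.3],[[0,0.021,-0.042],[0,0,0],0.3],[[0,0.021,-0.042],[0,0,0],0.3],[[0,0.021,-0.042],[0,0,0],0.3],[[0,0.021,-0.042],[0,0,0],0.3],[[0,0.021,-0.042],[0,0,0],0.3],[[0,0.021,-0.042],[0,0,0],0.3],[[0,0.021,-0.042],[0,0,0],0.3],[[0,0.021,-0.042],[0,0,0],0.3]]'
python3 - <<'E'
from h import *; from station import *
s=read_state(); print(s['joints'].round(3),s['width']); plan(s, bw(-.076,.110,.16), down(BAY[2]))
E
```

```text
time_s: 2.05
eef_pos: [0.3859, -0.1465, 0.2504]
orientation: [0.504, 0.496, 0.504, -0.496]
contact_force: [1.4, -0.5, -0.1]
width: 0.0558
[-0.363 -0.04  -0.458  1.153 -0.     1.192] 0.05582675429771794
shift in tool [ 0.0904  0.0835 -0.1717] rotvec [ 0.0002  0.0002 -0.0004]
```

```bash
python3 -m pendant '[[[0,0.021,-0.042],[0,0,0],0.3],[[0,0.021,-0.042],[0,0,0],0.3],[[0,0.021,-0.042],[0,0,0],0.3],[[0,0.021,-0.043],[0,0,0],0.3],[[0.03,0,0],[0,0,0],0.3],[[0.03,0,0],[0,0,0],0.3],[[0.03,0,0],[0,0,0],0.3],[[0,0,0],[0,0,0],0.3]]'
python3 - <<'E'
from h import *; from station import *
s=read_state(); print(s['joints'].round(3),s['width']); plan(s, bw(-.076,.110,.045), down(BAY[2]))
c=get_calibration("wrist"); print(c)
cv2.imwrite("pics/w1.png",grab_frame("wrist")[:,:,::-1])
cv2.imwrite("pics/s1.png",cv2.resize(grab_frame("scene")[150:350,200:460,::-1],(780,600)))
E
```

```text
time_s: 2.85
eef_pos: [0.4636, 0.0221, 0.1567]
orientation: [0.502, 0.494, 0.506, -0.498]
contact_force: [-0.3, 0.2, -0.2]
width: 0.0555
[ 0.048  0.129 -0.503  0.946 -0.     1.602] 0.05551879405073368
shift in tool [ 0.1117  0.004  -0.0044] rotvec [0.001  0.0002 0.0073]
{'vertical_fov': 65.70646984690485, 'cx': 322.0543086527723, 'cy': 232.74500502294606, 'view': array([[ 0.99985579,  0.0151719 , -0.00762926, -0.46340703],
       [-0.01670431,  0.95959112, -0.28090186, -0.00311187],
       [ 0.00305916,  0.28098879,  0.95970617, -0.29603559],
       [ 0.        ,  0.        ,  0.        ,  1.        ]])}
```

View pics/w1.png

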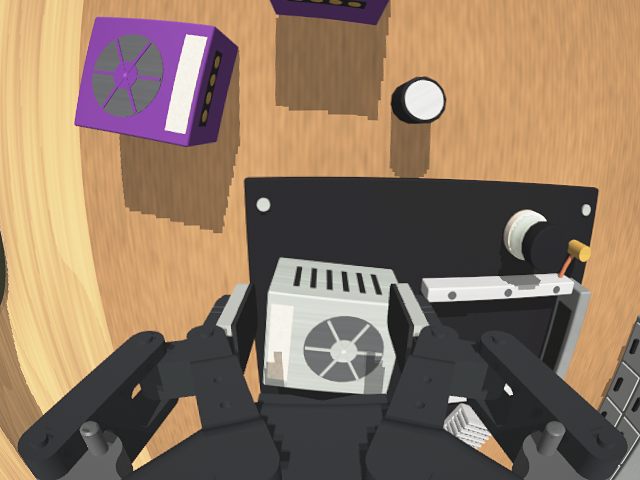

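View pics/s1.png

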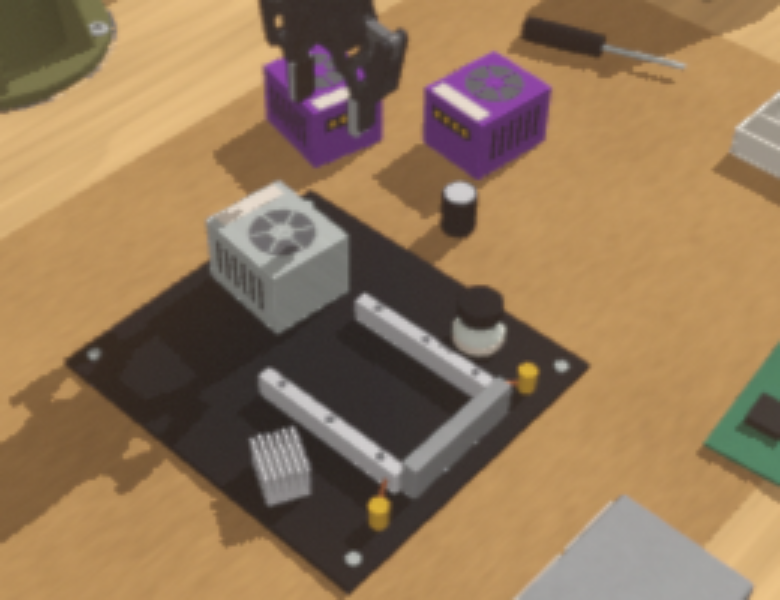

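```bash
python3 -m pendant '[[[0,0,-0.003],[0,0,0.007],0.3],[[0.03,0,0],[0,0,0],0.3],[[0.03,0,0],[0,0,0],0.3],[[0.03,0,0],[0,0,0],0.3],[[0.02,0,0],[0,0,0],0.3],[[0,0,0],[0,0,0],0.3],[[0,0,0],[0,0,0],0.3]]'
python3 - <<'E'
from h import *; from station import *
s=read_state(); print(s['joints'].round(3),s['contact_force']); plan(s, bw(-.078,.1,.045), down(BAY[2]))
cv2.imwrite("pics/w2.png",grab_frame("wrist")[:,:,::-1])
cv2.imwrite("pics/s2.png",cv2.resize(grab_frame("scene")[180:350,215:435,::-1],(780,600)))
E
```

```text
time_s: 3.65
eef_pos: [0.4687, 0.0251, 0.0517]
orientation: [0.506, 0.498, 0.502, -0.494]
contact_force: [0.3, -0.8, 0.2]
width: 0.0559
[ 0.054  0.247 -0.637  0.678 -0.     1.609] [ 0.33926011 -0.76814767  0.19379784]
shift in tool [ 0.0066 -0.004   0.0085] rotvec [ 0.0003 -0.0001 -0.0087]
```

View pics/w2.png

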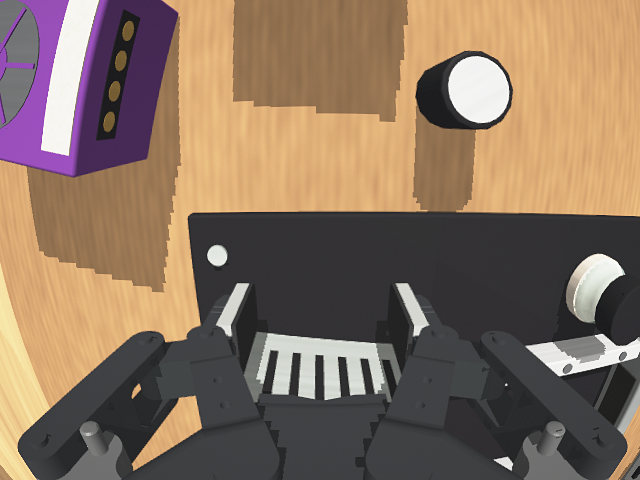

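View pics/s2.png

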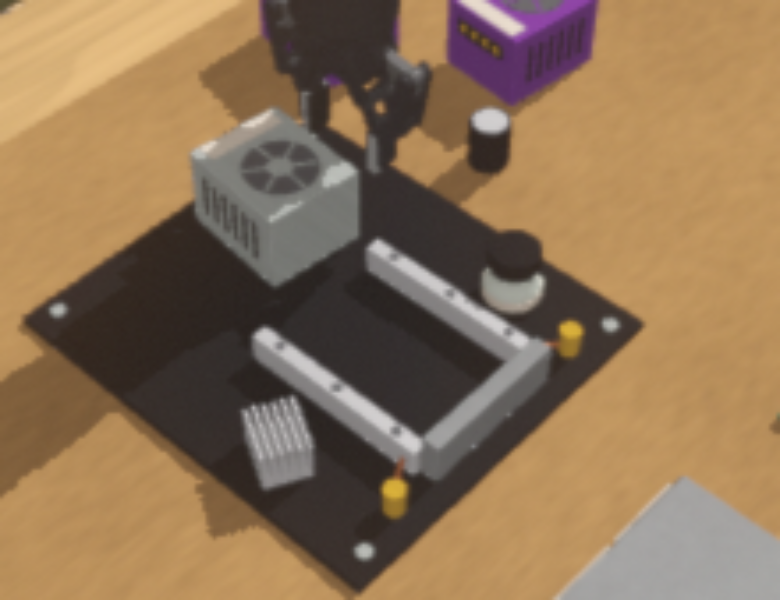

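```bash
python3 -m pendant '[[[0.006,-0.003,0],[0,0,-0.008],0.3],[[0,0,0.006],[0,0,0],0.3],[[0,0,0.006],[0,0,0],0.3],[[0,0,0.004],[0,0,0],0.3],[[0,0,0.004],[0,0,0],0.3],[[0,0,0.004],[0,0,0],0.3],[[0,0,0.004],[0,0,0],0.3],[[0,0,0.004],[0,0,0],0.3],[[0,0,0],[0,0,0],0.3]]'
python3 - <<'E'
from h import *; from station import *
s=read_state(); print(s['contact_force']); plan(s, bw(-.078,.049,.045), down(BAY[2]))
cv2.imwrite("pics/w3.png",grab_frame("wrist")[:,:,::-1])
E
```

```text
time_s: 4.65
eef_pos: [0.4653, -0.0076, 0.0443]
orientation: [0.504, 0.496, 0.504, -0.496]
contact_force: [-1.2, 1.0, 2.4]
width: 0.0556
[-1.24940435  0.9943139   2.44783882]
shift in tool [-0.0007 -0.0001  0.0269] rotvec [0.0001 0.0007 0.0007]
```

View pics/w3.png

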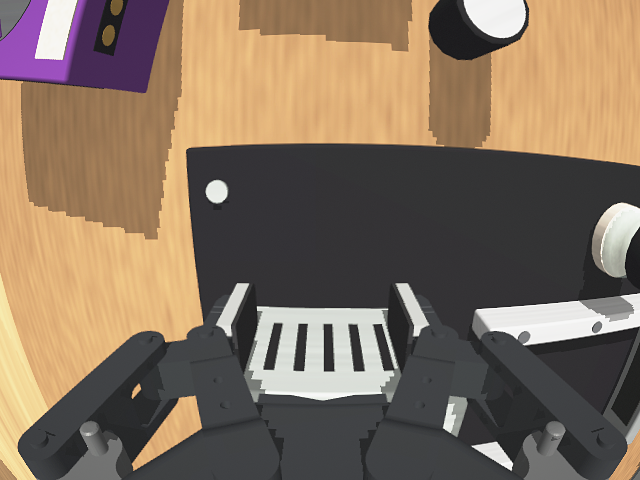

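Contact is made, and the module has been squared so far. I'll continue in small steps.

```bash
python3 -m pendant '[[[0,0,0.004],[0,0,0],0.3],[[0,0,0.004],[0,0,0],0.3],[[0,0,0.004],[0,0,0],0.3],[[0,0,0.004],[0,0,0],0.3],[[0,0,0.004],[0,0,0],0.3],[[0,0,0.002],[0,0,0],0.3],[[0,0,0],[0,0,0],0.3],[[0,0,0],[0,0,0],0.3]]'
python3 - <<'E'
from h import *; from station import *
s=read_state(); print(s['contact_force']); plan(s, bw(-.078,.049,.045), down(BAY[2]))
a=grab_frame("top")[:,:,::-1];cv2.imwrite("pics/t4raw.png",a)
cv2.imwrite("pics/t4.png",cv2.resize(a[160:310,285:435],(600,600),interpolation=cv2.INTER_CUBIC))
b=grab_frame("scene")[:,:,::-1];cv2.imwrite("pics/s4raw.png",b)
cv2.imwrite("pics/s4.png",cv2.resize(b[200:350,215:405],(760,600),interpolation=cv2.INTER_CUBIC))
E
```

```text
time_s: 5.5
eef_pos: [0.4658, -0.0296, 0.0444]
orientation: [0.504, 0.496, 0.504, -0.496]
contact_force: [-0.4, 1.5, 3.3]
width: 0.0554
[-0.43496483  1.47281542  3.34761782]
shift in tool [-0.0005 -0.0003  0.005 ] rotvec [0.0001 0.0012 0.0004]
```

View pics/t4.png

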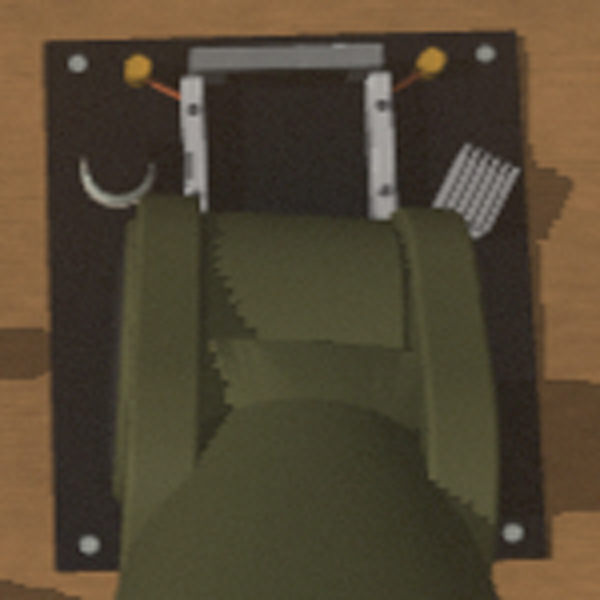

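View pics/s4.png

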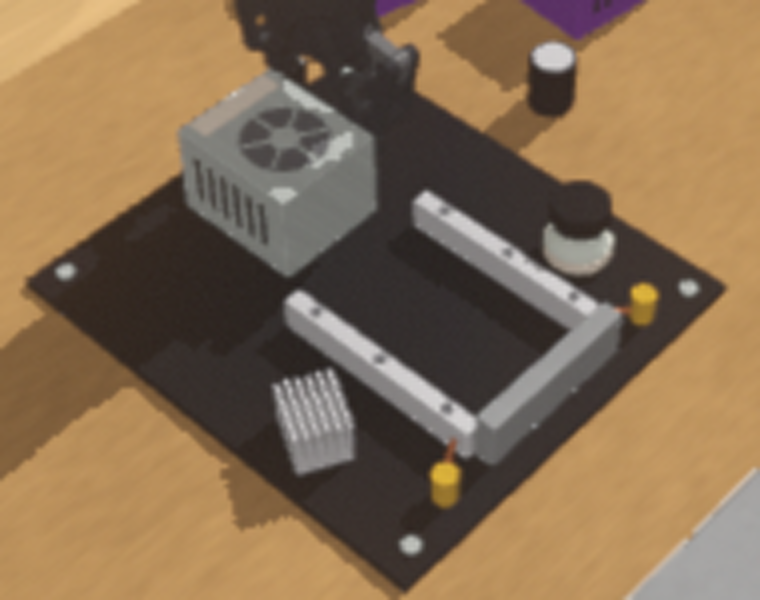

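```bash
cat >> h.py <<'E'
def scenefit(pts,order,cs,off=(215,200),p0=(.45,-.08,0)):
    D={'rrt':[-45,-38,72],'rlt':[-45,38,72],'flt':[45,38,72],'frt':[45,-38,72],'frb':[45,-38,8],'flb':[45,38,8],'rrb':[-45,-38,8]}
    P=np.array([D[k] for k in order.split()])/1e3
    m,r=fit([(cs,P,(np.array(pts)+.5)/4-.5+np.array(off))],p0); print(m,r.round(1)); print('rel',rel(BAY,m))
E
python3 - <<'E'
from h import *; from station import *
scenefit([[180,131],[275,70],[376,140],[288,197],[289,276],[376,211],[187,207]],'rrt rlt flt frt frb flb rrb',get_calibration('scene'))
E
```

```text
[ 0.47495484 -0.07801384  0.01256599] [-0.3 -0.3 -0.8 -0.6  0.3 -0.9 -0.9  1.8  0.3  0.8  0.8  0.1  0.4 -0.5]
rel [-0.06937038  0.005362   -0.00293401]
```

```bash
python3 -m pendant '[[[0,0,0.003],[0,0,0],0.3],[[0,0,0.002],[0,0,0],0.3],[[0,0,0],[0,0,0],0.3],[[0,0,0],[0,0,0],0.3]]'
python3 - <<'E'
from h import *; from station import *
s=read_state(); print(s['contact_force']); plan(s, bw(-.078,.049,.045), down(BAY[2]))
E
python3 -m pendant '[[[0,0,-0.01],[0,0,0],0.3],[[0,0,-0.02],[0,0,0],0.3],[[0,0,-0.03],[0,0,0],0.3],[[-0.03,0,0],[0,0,0],0.3],[[-0.04,0,0],[0,0,0],0.3],[[-0.04,0,0],[0,0,0],0.3],[[0,-0.04,0],[0,0,0],0.3],[[0,-0.04,0],[0,0,0],0.3],[[0,0,0],[0,0,0],0.3]]'
python3 - <<'E'
from h import *; from station import *
s=read_state(); print(s['joints'].round(3),s['contact_force'])
for k in (-1,1):
  plan(s, bw(-.165,0.0,.15), down(BAY[2]+k*np.pi/2))
a=grab_frame("top")[:,:,::-1];cv2.imwrite("pics/t5raw.png",a)
cv2.imwrite("pics/t5.png",cv2.resize(a[160:310,285:435],(600,600),interpolation=cv2.INTER_CUBIC))
b=grab_frame("scene")[:,:,::-1];cv2.imwrite("pics/s5raw.png",b)
cv2.imwrite("pics/s5.png",cv2.resize(b[200:350,215:405],(760,600),interpolation=cv2.INTER_CUBIC))
E
```

```text
time_s: 6.0
eef_pos: [0.4658, -0.0336, 0.0445]
orientation: [0.504, 0.496, 0.505, -0.496]
contact_force: [0.3, 5.5, 5.4]
width: 0.0557
[0.33951532 5.46454976 5.42861664]
shift in tool [-0.0005 -0.0002  0.001 ] rotvec [ 0.001  -0.0012  0.0005]
time_s: 6.9
eef_pos: [0.3786, 0.0244, 0.1531]
orientation: [0.503, 0.494, 0.505, -0.498]
contact_force: [-0.4, 0.3, 0.1]
width: 0.0555
[ 6.50e-02 -2.70e-02 -6.78e-01  9.26e-01 -1.00e-03  1.62e+00] [-0.40229051  0.33123947  0.10307367]
shift in tool [ 0.0033 -0.0009  0.1092] rotvec [1.5714 0.0065 0.0044]
shift in tool [ 0.0033 -0.0009  0.1092] rotvec [-1.5701 -0.0044  0.0065]
```

View pics/t5.png

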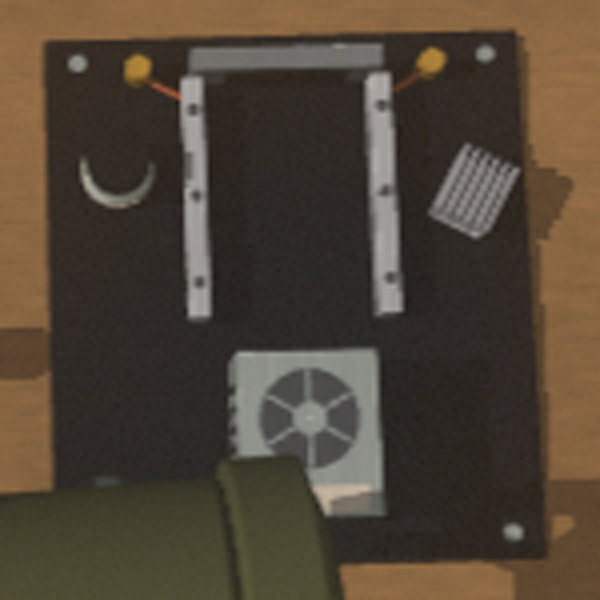

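View pics/s5.png

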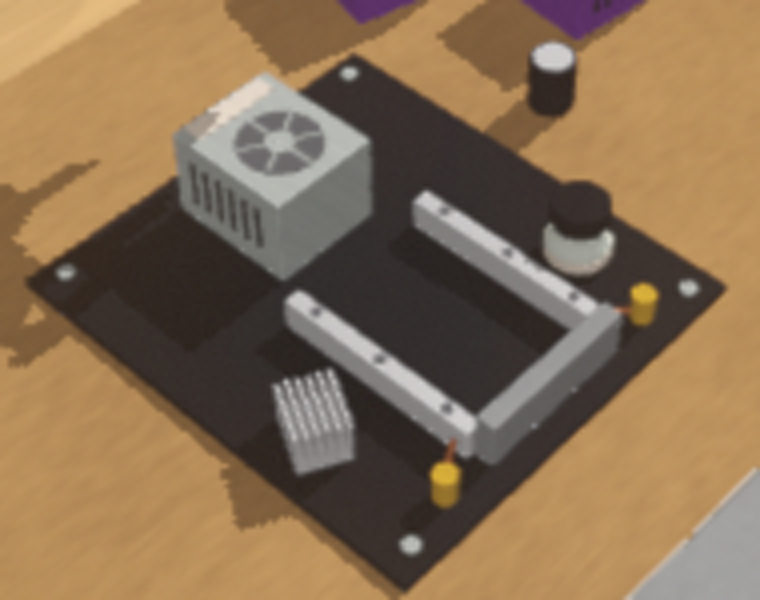

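Run:
```python
from h import *; from station import *
scenefit([[174,132],[265,73],[371,145],[283,205],[283,280],[371,214],[182,210]],'rrt rlt flt frt frb flb rrb',get_calibration('scene'))
scenefit([[236,352],[378,349],[386,515]],'flt frt rrt',get_calibration('top'),(285,160))
```

```text
[ 0.4742459  -0.08235313  0.01802565] [-0.5  0.4  0.1 -0.6  0.1 -1.5 -1.1  0.7  0.4  0.7  0.6  0.1  0.1 -0.4]
rel [-0.0701465   0.00103422  0.00252565]
[ 0.47528217 -0.08456428  0.01902925] [ 0.2  0.  -0.1 -0.3 -0.   0.2]
rel [-0.06914462 -0.00119272  0.00352925]
```

```bash
python3 -m pendant '[[[0,0,0],[-0.143,0,0],0],[[0,0,0],[-0.143,0,0],0],[[0,0,0],[-0.143,0,0],0],[[0,0,0],[-0.143,0,0],0],[[0,0,0],[-0.143,0,0],0],[[0,0,0],[-0.143,0,0],0],[[0,0,0],[-0.143,0,0],0],[[0,0,0],[-0.143,0,0],0],[[0,0,0],[-0.143,0,0],0],[[0,0,0],[-0.143,0,0],0]]'
python3 -m pendant '[[[0,0,0],[-0.14,0,0],0],[[0,-0.04,0],[0,0,0],0],[[0,-0.04,0],[0,0,0],0],[[0,-0.029,0],[0,0,0],0],[[0,0,0],[0,0,0],0],[[0,0,0],[0,0,0],0]]'
python3 - <<'E'
from h import *; from station import *
s=read_state(); print(s['joints'].round(3),s['contact_force'],s['width'])
plan(s, bw(-.165,0.0,.055), down(BAY[2]+np.pi/2))
E
```

```text
time_s: 8.0
eef_pos: [0.3859, 0.0247, 0.1541]
orientation: [0.706, 0.042, 0.706, -0.042]
contact_force: [-0.8, -0.0, -0.3]
width: 0.0428
time_s: 8.6
eef_pos: [0.3871, -0.0848, 0.1541]
orientation: [0.707, -0.005, 0.708, 0.005]
contact_force: [0.6, 0.4, -0.1]
width: 0.0426
[-0.216 -0.    -0.65   0.923 -0.    -0.229] [ 0.58959875  0.40433674 -0.06048736] 0.042574494642724905
shift in tool [ 0.0991  0.0001 -0.0075] rotvec [-0.0022 -0.0013 -0.0001]
```

```bash
python3 -m pendant '[[[0.03,0,0],[0,0,0],0],[[0.03,0,0],[0,0,0],0],[[0.03,0,0],[0,0,0],0],[[0.009,0,0],[0,0,0],0],[[0,0,0],[0,0,0],0],[[0,0,0],[0,0,0],0]]'
python3 - <<'E'
from h import *; from station import *
s=read_state(); print(s['joints'].round(3),s['contact_force'],s['width'])
plan(s, bw(-.1255,0.0,.055), down(BAY[2]+np.pi/2))
cv2.imwrite("pics/w6.png",grab_frame("wrist")[:,:,::-1])
b=grab_frame("scene")[:,:,::-1]
cv2.imwrite("pics/s6.png",cv2.resize(b[200:350,215:405],(760,600),interpolation=cv2.INTER_CUBIC))
E
```

```text
time_s: 9.2
eef_pos: [0.3871, -0.084, 0.0561]
orientation: [0.707, -0.006, 0.707, 0.006]
contact_force: [0.3, -1.1, 0.9]
width: 0.0425
[-0.214  0.124 -0.782  0.665 -0.    -0.23 ] [ 0.27012034 -1.11133335  0.92579392] 0.04249545564671319
shift in tool [ 0.0011 -0.0007  0.0318] rotvec [ 0.0006 -0.0004  0.0001]
```

View pics/w6.png

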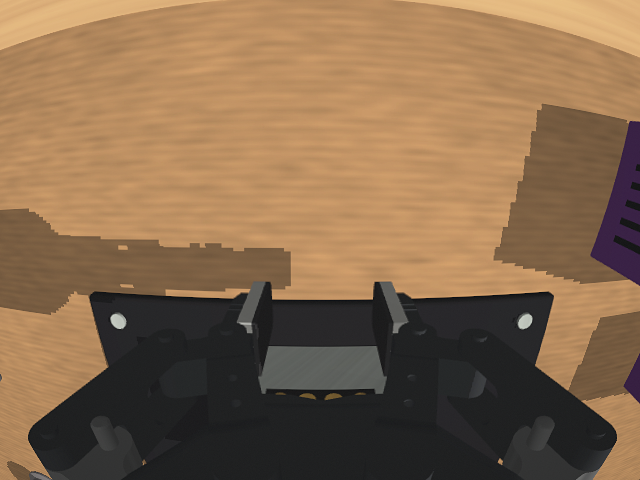

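View pics/s6.png

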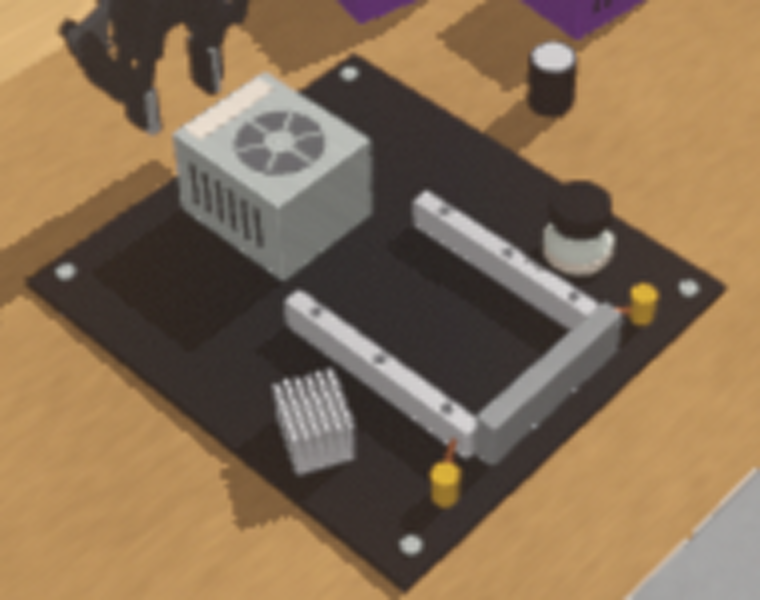

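```bash
python3 -m pendant '[[[0,0,0.008],[0,0,0],0],[[0,0,0.008],[0,0,0],0],[[0,0,0.006],[0,0,0],0],[[0,0,0.004],[0,0,0],0],[[0,0,0.004],[0,0,0],0],[[0,0,0.004],[0,0,0],0],[[0,0,0.004],[0,0,0],0],[[0,0,0.004],[0,0,0],0],[[0,0,0.004],[0,0,0],0],[[0,0,0.004],[0,0,0],0]]'
python3 -m pendant '[[[0,0,0.003],[0,0,0],0],[[0,0,0.003],[0,0,0],0],[[0,0,0.003],[0,0,0],0],[[0,0,0],[0,0,0],0],[[0,0,0],[0,0,0],0]]'
python3 - <<'E'
from h import *; from station import *
s=read_state(); print(s['joints'].round(3),s['contact_force'],s['width'])
plan(s, bw(.039,0.0,.055), down(BAY[2]+np.pi/2))
a=grab_frame("top")[:,:,::-1]
cv2.imwrite("pics/t7.png",cv2.resize(a[160:310,285:435],(600,600),interpolation=cv2.INTER_CUBIC))
b=grab_frame("scene")[:,:,::-1]
cv2.imwrite("pics/s7.png",cv2.resize(b[200:350,215:405],(760,600),interpolation=cv2.INTER_CUBIC))
E
```

```text
time_s: 10.3
eef_pos: [0.4345, -0.0834, 0.0548]
orientation: [0.705, -0.005, 0.709, 0.005]
contact_force: [-5.7, -0.3, 2.9]
width: 0.0426
time_s: 10.8
eef_pos: [0.4459, -0.0834, 0.0554]
orientation: [0.707, -0.005, 0.707, 0.005]
contact_force: [-0.1, -0.5, -0.0]
width: 0.0428
[-0.185  0.222 -0.66   0.689  0.    -0.2  ] [-6.63316538e-02 -4.79687678e-01 -1.93258233e-05] 0.04280506652557591
shift in tool [ 0.0004 -0.0004  0.1375] rotvec [-0.0002 -0.0001 -0.    ]
```

View pics/t7.png

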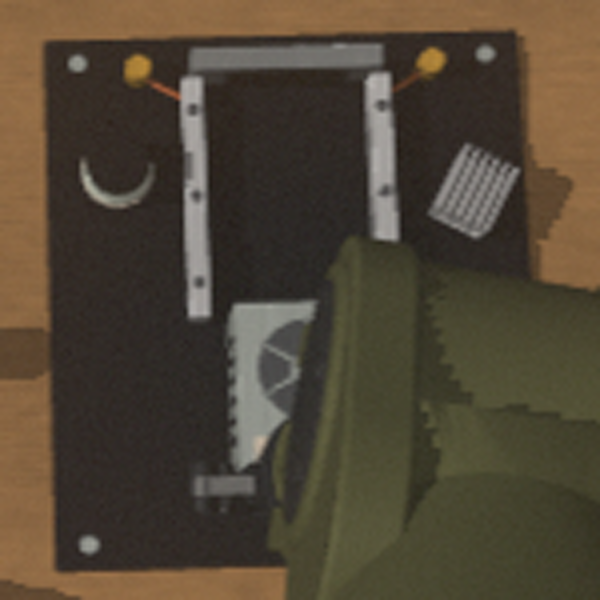

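View pics/s7.png

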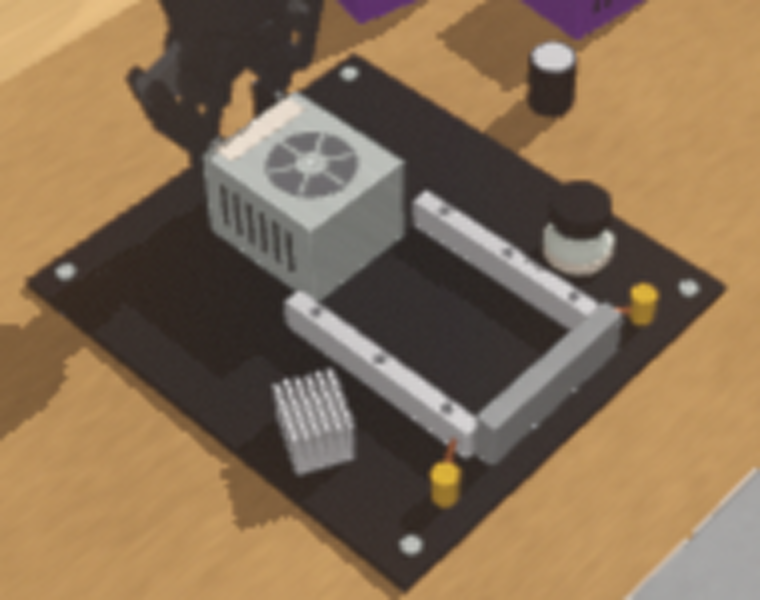

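Run:
```python
from h import *; from station import *
scenefit([[205,157],[296,93],[404,164],[314,228],[404,235],[212,233]],'rrt rlt flt frt flb rrb',get_calibration('scene'))
scenefit([[232,304]],'flt',get_calibration('top'),(285,160),(.5,-.083,.0155))
```

```text
[ 0.50193842 -0.08242075  0.02903598] [-0.5 -0.  -0.2 -0.4  0.3 -0.7 -0.1  1.1  0.5  0.3  0.1 -0.2]
rel [-0.04245835  0.0005374   0.01353598]
[ 0.50133996 -0.08240962  0.01547437] [0. 0.]
rel [-4.30565653e-02  5.57801828e-04 -2.56316860e-05]
```

```bash
python3 -m pendant '[[[0,0,0.003],[0,0,0],0],[[0,0,0.003],[0,0,0],0],[[0,0,0.003],[0,0,0],0],[[0,0,0.003],[0,0,0],0],[[0,0,0.003],[0,0,0],0],[[0,0,0.003],[0,0,0],0],[[0,0,0.003],[0,0,0],0],[[0,0,0.003],[0,0,0],0],[[0,0,0.003],[0,0,0],0],[[0,0,0.003],[0,0,0],0]]'
python3 - <<'E'
from h import *; from station import *
s=read_state(); plan(s, bw(.039,0.0,.055), down(BAY[2]+np.pi/2))
b=grab_frame("scene")[:,:,::-1]
cv2.imwrite("pics/s8.png",cv2.resize(b[200:350,215:405],(760,600),interpolation=cv2.INTER_CUBIC))
a=grab_frame("top")[:,:,::-1]
cv2.imwrite("pics/t8.png",cv2.resize(a[160:310,285:435],(600,600),interpolation=cv2.INTER_CUBIC))
E
```

```text
time_s: 11.9
eef_pos: [0.4744, -0.083, 0.0553]
orientation: [0.706, -0.005, 0.708, 0.005]
contact_force: [-5.5, 0.3, 3.9]
width: 0.0426
shift in tool [-0.     -0.0004  0.109 ] rotvec [-0.0005 -0.0029  0.0001]
```

View pics/s8.png

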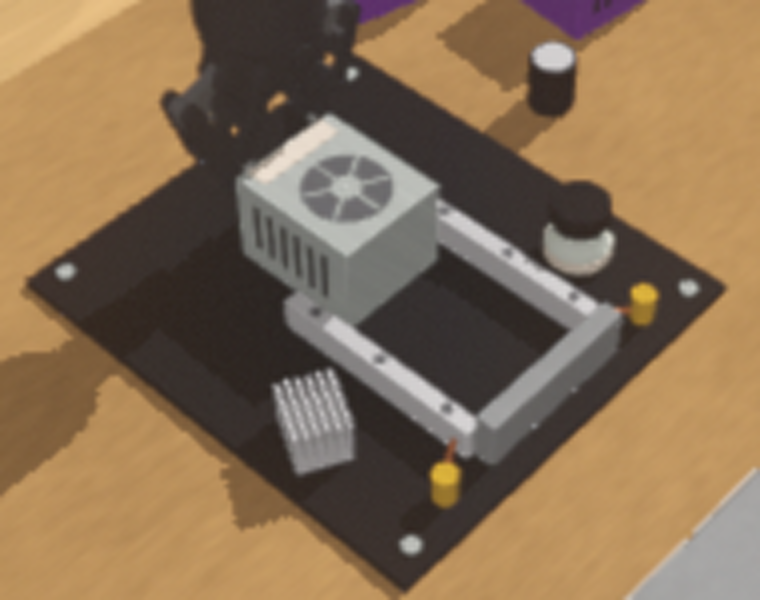

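View pics/t8.png

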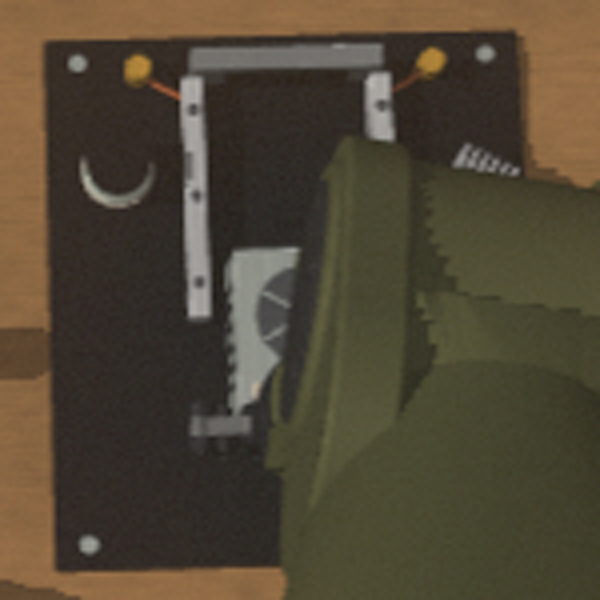

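```bash
python3 - <<'E'
from h import *; from station import *
scenefit([[238,181],[333,114],[438,187],[345,254],[437,261],[243,255]],'rrt rlt flt frt flb rrb',get_calibration('scene'))
scenefit([[232,251]],'flt',get_calibration('top'),(285,160),(.53,-.083,.0155))
E
python3 -m pendant '[[[0,0,0.003],[0,0,0],0],[[0,0,0.003],[0,0,0],0],[[0,0,0.003],[0,0,0],0],[[0,0,0.003],[0,0,0],0],[[0,0,0.003],[0,0,0],0],[[0,0,0.003],[0,0,0],0],[[0,0,0.003],[0,0,0],0],[[0,0,0.003],[0,0,0],0],[[0,0,0.003],[0,0,0],0],[[0,0,0.003],[0,0,0],0]]'
python3 - <<'E'
from h import *; from station import *
s=read_state(); plan(s, bw(.039,0.0,.055), down(BAY[2]+np.pi/2))
b=grab_frame("scene")[:,:,::-1]
cv2.imwrite("pics/s9.png",cv2.resize(b[200:350,215:405],(760,600),interpolation=cv2.INTER_CUBIC))
E
```

```text
[ 0.52988829 -0.08256778  0.00166877] [-0.6 -0.6 -0.7 -0.2  0.4 -0.   0.1  1.   0.5  0.2  0.1 -0.3]
rel [-1.45141145e-02 -4.28275432e-05 -1.38312315e-02]
[ 0.53039574 -0.08298969  0.01548515] [ 0. -0.]
rel [-1.40132706e-02 -4.72554187e-04 -1.48546978e-05]
time_s: 13.0
eef_pos: [0.5056, -0.0825, 0.0552]
orientation: [0.707, -0.005, 0.707, 0.005]
contact_force: [-3.7, 0.7, -0.7]
width: 0.0426
shift in tool [ 0.0001 -0.0004  0.0778] rotvec [-0.0003 -0.001  -0.    ]
```

View pics/s9.png

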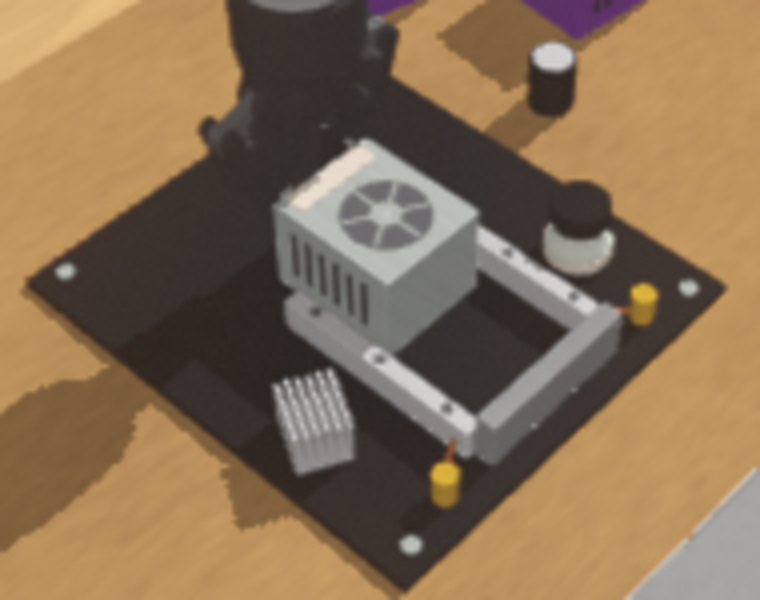

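```bash
python3 -m pendant '[[[0,0,0.003],[0,0,0],0],[[0,0,0.003],[0,0,0],0],[[0,0,0.003],[0,0,0],0],[[0,0,0.003],[0,0,0],0],[[0,0,0.003],[0,0,0],0],[[0,0,0.003],[0,0,0],0],[[0,0,0.003],[0,0,0],0],[[0,0,0.003],[0,0,0],0],[[0,0,0.003],[0,0,0],0],[[0,0,0.003],[0,0,0],0]]'
python3 - <<'E'
from h import *; from station import *
scenefit([[275,210],[368,139],[477,215],[389,282],[476,289],[280,284]],'rrt rlt flt frt flb rrb',get_calibration('scene'))
s=read_state(); plan(s, bw(.039,0.0,.055), down(BAY[2]+np.pi/2))
b=grab_frame("scene")[:,:,::-1]
cv2.imwrite("pics/s10.png",cv2.resize(b[200:350,215:405],(760,600),interpolation=cv2.INTER_CUBIC))
E
```

```text
time_s: 14.05
eef_pos: [0.5355, -0.082, 0.0553]
orientation: [0.707, -0.005, 0.707, 0.005]
contact_force: [-5.1, -0.6, 3.0]
width: 0.0427
[ 0.562      -0.08294421  0.01864914] [-0.5 -0.6 -0.5  0.1  1.  -0.3 -0.1  1.6  0.6 -0.1 -0.2 -0.3]
rel [ 0.0175879  -0.00091692  0.00314914]
shift in tool [ 0.0002 -0.0004  0.0479] rotvec [-0.0003 -0.0011  0.    ]
```

View pics/s10.png

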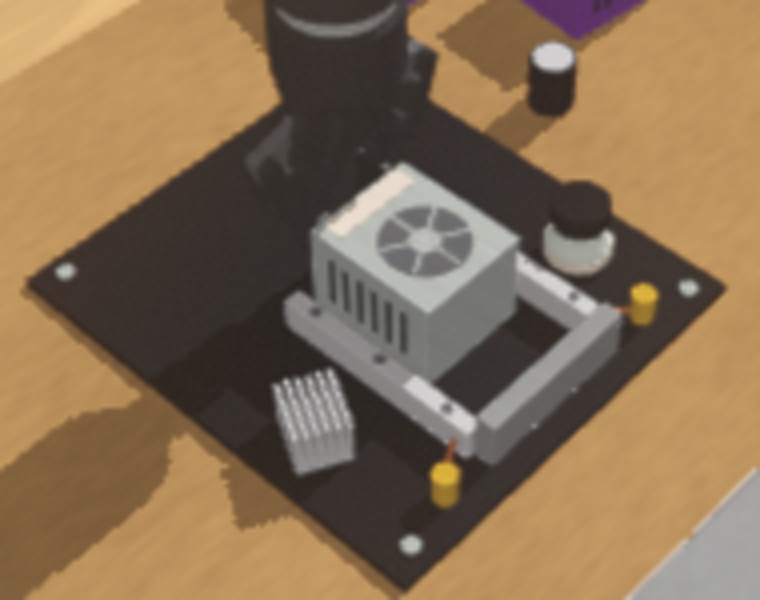

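```bash
python3 -m pendant '[[[0,0,0.003],[0,0,0],0],[[0,0,0.003],[0,0,0],0],[[0,0,0.003],[0,0,0],0],[[0,0,0.003],[0,0,0],0],[[0,0,0.003],[0,0,0],0],[[0,0,0.003],[0,0,0],0],[[0,0,0.003],[0,0,0],0],[[0,0,0.003],[0,0,0],0],[[0,0,0.003],[0,0,0],0],[[0,0,0.003],[0,0,0],0]]'
python3 -m pendant '[[[0,0,0.003],[0,0,0],0],[[0,0,0.003],[0,0,0],0],[[0,0,0.003],[0,0,0],0],[[0,0,0.002],[0,0,0],0],[[0,0,0.002],[0,0,0],0]]'
python3 - <<'E'
from h import *; from station import *
s=read_state(); plan(s, bw(.039,0.0,.055), down(BAY[2]+np.pi/2))
b=grab_frame("scene")[:,:,::-1]
cv2.imwrite("pics/s11.png",cv2.resize(b[200:350,215:405],(760,600),interpolation=cv2.INTER_CUBIC))
E
```

```text
time_s: 15.1
eef_pos: [0.5655, -0.0816, 0.0552]
orientation: [0.707, -0.005, 0.707, 0.005]
contact_force: [-4.3, -0.2, 2.3]
width: 0.0427
time_s: 15.6
eef_pos: [0.5784, -0.0814, 0.0552]
orientation: [0.707, -0.005, 0.707, 0.005]
contact_force: [-3.5, 0.6, 2.4]
width: 0.0428
shift in tool [ 0.0002 -0.0004  0.005 ] rotvec [-0.0003 -0.0011  0.    ]
```

View pics/s11.png

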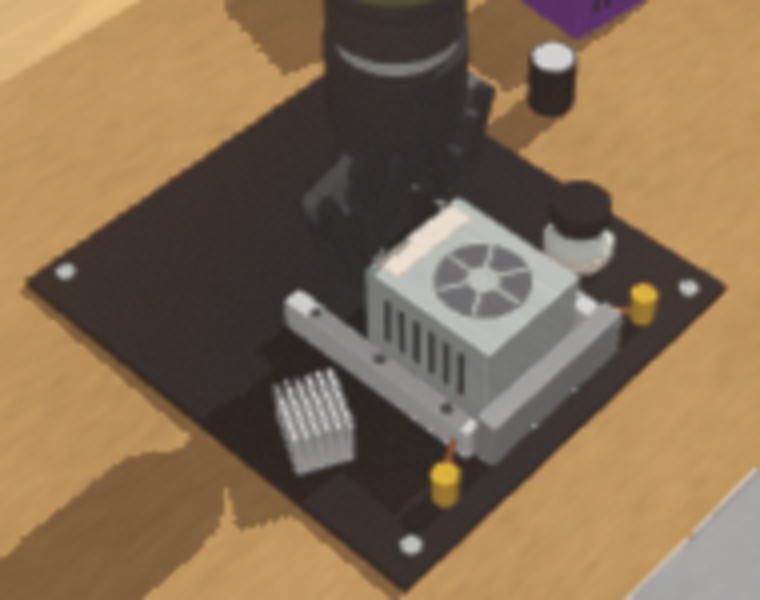

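Nearly home. I'll make 1–2 mm steps and watch for the force to rise at the stop.

```bash
python3 -m pendant '[[[0,0,0.002],[0,0,0],0],[[0,0,0.001],[0,0,0],0],[[0,0,0.001],[0,0,0],0]]'
python3 -m pendant '[[[0,0,0.001],[0,0,0],0],[[0,0,0],[0,0,0],0]]'
python3 -m pendant '[[[0,0,0.001],[0,0,0],0],[[0,0,0],[0,0,0],0]]'
```

```text
time_s: 15.95
eef_pos: [0.5823, -0.0813, 0.0551]
orientation: [0.707, -0.005, 0.707, 0.005]
contact_force: [-3.6, -0.2, 0.8]
width: 0.0424
time_s: 16.15
eef_pos: [0.5836, -0.0813, 0.0552]
orientation: [0.707, -0.005, 0.707, 0.005]
contact_force: [-3.4, -0.4, 0.1]
width: 0.0429
time_s: 16.35
eef_pos: [0.5837, -0.0813, 0.0552]
orientation: [0.706, -0.005, 0.708, 0.005]
contact_force: [-6.1, -0.6, 2.1]
width: 0.043
```

```bash
python3 -m pendant '[[[0,0,0.001],[0,0,0],0],[[0,0,0],[0,0,0],0]]'
python3 -m pendant '[[[0,0,0.001],[0,0,0],0],[[0,0,0],[0,0,0],0]]'
python3 - <<'E'
from h import *; from station import *
b=grab_frame("scene")[:,:,::-1]
cv2.imwrite("pics/s12.png",cv2.resize(b[200:350,215:405],(760,600),interpolation=cv2.INTER_CUBIC))
E
```

```text
time_s: 16.55
eef_pos: [0.5837, -0.0813, 0.0551]
orientation: [0.706, -0.005, 0.708, 0.005]
contact_force: [-8.9, -0.2, 5.7]
width: 0.0428
time_s: 16.75
eef_pos: [0.5837, -0.0813, 0.055]
orientation: [0.705, -0.005, 0.709, 0.005]
contact_force: [-11.7, -0.9, 7.3]
width: 0.043
```

View pics/s12.png

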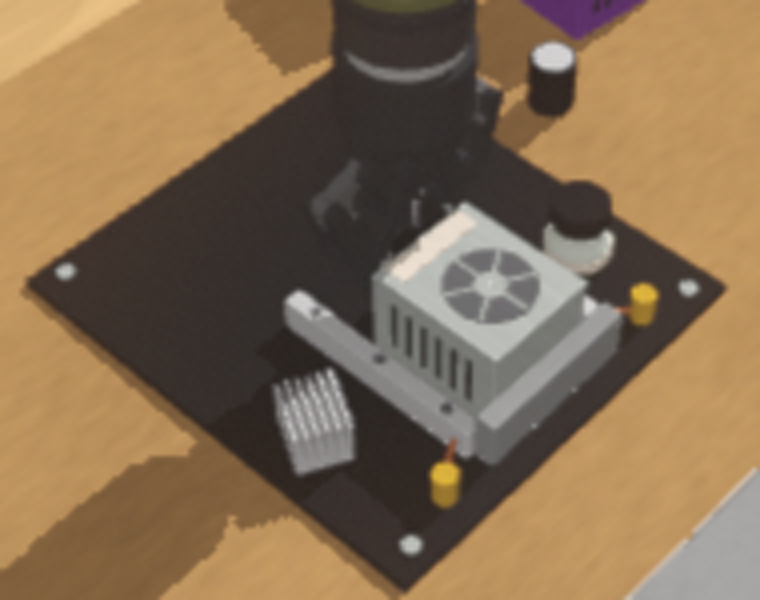

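The TCP has stopped while the force rises at about 3 N/mm, so the module is against the stop at x ≈ 0.5837, as predicted. I'll back straight off, then raise the tool.

```bash
python3 -m pendant '[[[0,0,-0.005],[0,0,0],0],[[0,0,-0.01],[0,0,0],0],[[0,0,-0.03],[0,0,0],0],[[0,0,-0.04],[0,0,0],0],[[0,0,-0.04],[0,0,0],0],[[-0.03,0,0],[0,0,0],0],[[-0.04,0,0],[0,0,0],0],[[-0.04,0,0],[0,0,0],0],[[0,0,-0.03],[0,0,0],0],[[0,0,0],[0,0,0],0]]'
python3 -m pendant '[[[0,0.04,0],[0,0,0],0],[[0,0.04,0],[0,0,0],0],[[0,0.04,0],[0,0,0],0],[[0,0.04,0],[0,0,0],0],[[0,0,0],[0,0,0],0],[[0,0,0],[0,0,0],0],[[0,0,0],[0,0,0],0]]'
python3 - <<'E'
from h import *; from station import *
a=grab_frame("top")[:,:,::-1];cv2.imwrite("pics/t13raw.png",a)
cv2.imwrite("pics/t13.png",cv2.resize(a[160:310,285:435],(600,600),interpolation=cv2.INTER_CUBIC))
b=grab_frame("scene")[:,:,::-1]
cv2.imwrite("pics/s13.png",cv2.resize(b[200:350,215:405],(760,600),interpolation=cv2.INTER_CUBIC))
E
```

```text
time_s: 17.8
eef_pos: [0.4299, -0.0836, 0.1666]
orientation: [0.707, -0.005, 0.707, 0.005]
contact_force: [-0.4, -0.3, -0.5]
width: 0.0427
time_s: 18.5
eef_pos: [0.429, 0.0757, 0.1651]
orientation: [0.707, -0.005, 0.707, 0.005]
contact_force: [0.0, -0.1, 0.3]
width: 0.0426
```

View pics/t13.png

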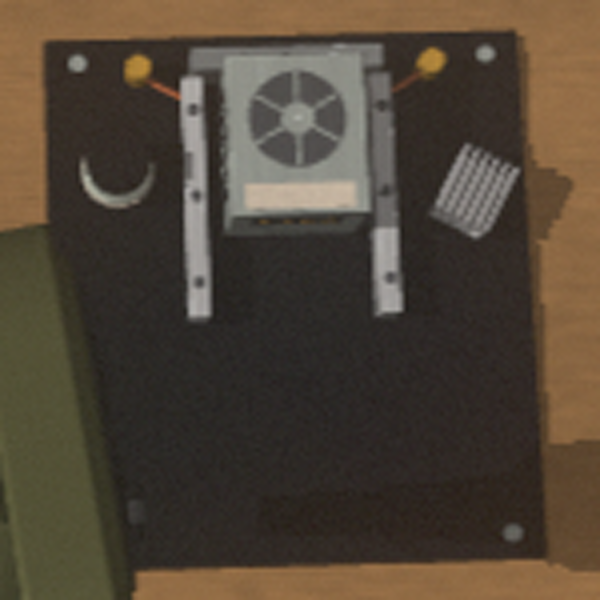

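View pics/s13.png

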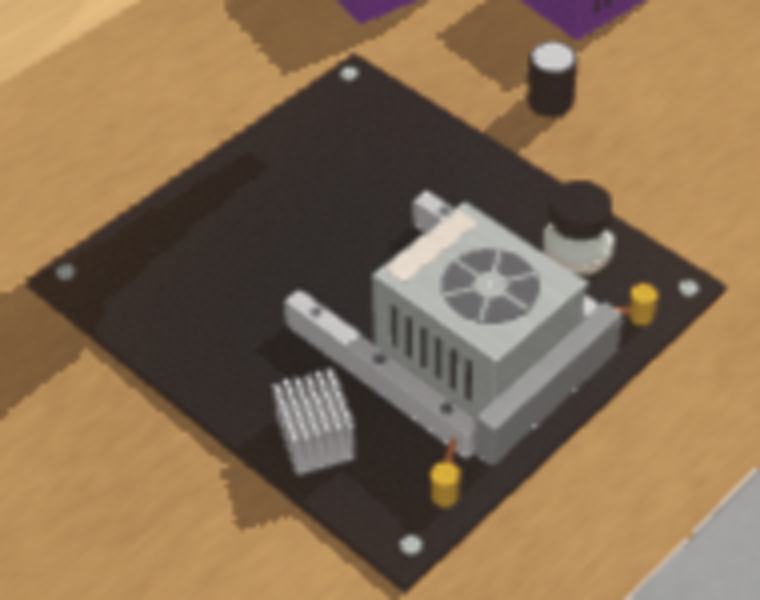

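Run:
```python
from h import *; from station import *
scenefit([[224,57],[363,54],[371,214],[224,217]],'flt frt rrt rlt',get_calibration('top'),(285,160),(.64,-.083,.0155))
scenefit([[373,281],[466,202],[586,286],[494,360]],'rrt rlt flt frt',get_calibration('scene'),p0=(.64,-.083,.0155))
```

```text
[ 0.63894111 -0.08055253  0.00662599] [ 0.1 -0.2 -0.3  0.1 -0.7  0.2  1.2 -0. ]
rel [ 0.09455684  0.00028193 -0.00887401]
[ 0.63940529 -0.08174427  0.00561129] [-0.4 -1.2 -0.2  0.3  0.4 -0.4  0.2  1.1]
rel [ 0.09500249 -0.00091686 -0.00988871]
```

Run:
```python
from station import *
s=read_state(); print(s['dq'].round(3),s['contact_force'].round(2)); print(close_job())
```

```text
[-0.003 -0.001  0.     0.     0.001  0.001] [ 0.42 -0.22  0.  ]
the job is handed in; nothing more can be done
None
```

The module is home against the end stop, and I handed the job in at about 18.6 s; `close_job()` reports no verdict.

**What I did:** I pushed the module sideways with two fingers on its left side, about 36 mm, which squared it and centred it on the lane. I then pushed it straight down the lane from its tail with two fingers, keeping the fingertips about 6 mm above the rail tops. I stopped when the tool stopped moving and the push force rose to about 12 N, then backed off and moved aside.

**Last checks:**

| Check | Top camera | Scene camera | Needed |
|---|---|---|---|
| Nose position down the lane | 139.6 mm | 140.0 mm | within 4 mm of 140 |
| Module's offset from centre line | +0.3 mm | −0.9 mm | within 12 mm |
| Angle to the lane | −0.009 rad | −0.010 rad | within 0.07 rad |

- **Robot:** it was clear of the module and still, with contact force at the sensor's noise level.
- **Bystanders:** the jar, heatsink and capacitor look unmoved in the final pictures. I did not recheck the screwdriver, spool, multimeter or tray, which were well away from the arm's low moves.
- **Rails:** I saw no sign of contact with either rail in the pictures or force readings taken along the way.

No check failed. The two cameras disagreed by 1–2 mm at most, which is within their calibration.

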